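Put two adhesive bottles away in the empty cells of a covered crate

ROBOT

A 7-joint arm with a two-finger parallel gripper is mounted at the origin on a cart in front of the work surface, level with it; the furniture and walls round the work are solid. World frame = base frame: x ahead of the robot, y to its left, z up, the work surface at z = 0. Lengths are in m, angles in rad, forces in N, time in s.
With the tool pointing down it reaches from about 0.35 to 0.9 m from the base axis. Payload 7.2 kg.
Tool frame: the origin (TCP) lies between the finger pads; the fingertips stand 8 mm ahead of it and the grasp point (between the pads) lies 11 mm behind it; y points along the fingers, x is the direction in which the jaws open and shut, and the axes are right-handed (so a half turn about y gives the same grasp; the last joint's range is limited). The gripper opens to 85 mm and grips with 20 to 120 N. Pads are 22 mm wide; open, the fingers measure 114 mm over their backs; the gripper's body (76 mm by 85 mm) begins 54 mm behind the grasp point. The pads swing forward as they close: fully open they stand 13 mm farther back than shut.
Start: joints at [-1.224, 0.411, -0.013, 1.596, 0.006, 1.134, -0.082], TCP at [0.252, 0.572, 0.239] pointing down, gripper open.
Joint ranges: [-2.95, 2.95], [-0.29, 1.99], [-1.47, 1.44], [0.14, 2.54], [-1.03, 4.17], [0.13, 1.85], [-2.86, 2.86]. Speed limits (rad/s): [2.39, 2.39, 3.01, 3.01, 3.14, 3.14, 3.14].

INTERFACE

Orientations are given as a rotation vector (axis times angle).
In Python, from cell import * gives the robot as it stands. The module is installed in compiled form; this text tells all that it offers.
- The arm moves only by the tool apply_moves, never from a script. Its argument "motion" is a list of rows, each a list of 7 numbers: the shift along the tool's x, y, z in m, then the turn, a rotation vector about the tool's x, y, z in rad, then the opening, from 0 (shut) to 1 (fully open). A call has 1 to 8 rows; each row is the pose to reach, as a shift and turn from the pose commanded when the call began, along the tool's axes at that moment; what a row does not reach only later rows make up. A row lasts 1/12 s, in which the tool goes at most 41.7 mm and 7.16 degrees, less where a joint would pass 70% of its speed; a pose out of reach is approached as far as the arm can. A call with a gripper value outside its range is refused whole. The fingers move at their own pace and stop on an object; the grip force is fixed at half the most. Time passes only in rows, so rows that repeat a pose let the fingers close. It gives the time, the measured TCP pose, the force and the opening at its end, in the units of the state.
- state(): the state, without advancing time (a new reading comes with each control period).
- grab_frame(name): name is "scene" or "top" or "wrist"; returns a dict with "color" (420x560x3 uint8, red, green, blue), "fx", "fy", "cx", "cy" (pixels), "rvec" (rotation vector, rad) and "tvec" (3), from world to camera coordinates, as OpenCV has them. Camera axes: x right, y down, z forward; pixel columns grow to the right and rows downward; lengths in m; the calibration is good to about 2 mm. The wrist camera is an equidistant fisheye: a pixel r from the principal point sees the ray r / f radians off the axis. A picture is of the moment at which its call begins. There is no depth.
- job_done(): hands the job in, once; it reports no verdict.
Trained networks look in the newest picture that a camera, given by its name, has taken for a name from the list of things; names that differ only in an ending like _2 or _b are one class to them, and where a whole thing is asked for, a point or a joint stands for the part that bears it (a point fixed in the world has none). Each returns a list of dicts, best first, with "p" (0 to 1); they miss things now and then, are a little off and sometimes report something else, mostly with a low value. They report only what shows in the picture. A call takes as long as a camera call. They do not tell look-alikes from the thing itself.
- search_frame(camera, query): "uv" ([column, row] in pixels, amid what is visible of it).
- outline_of(camera, query): "mask" (420x560 bool, what is visible of it) and "uv" ([column, row] in pixels, amid what is visible of it).
- spot_point(camera, query): "uv" ([column, row] in pixels: a listed point, or the origin of a listed thing).
The state is a dict: "clock": time; "joint_positions": joint angles; "dq": joint speeds; "joint_efforts": joint torques, N m; "ee_pos": TCP position; "ee_rot": TCP orientation; "ft_force": force on the tool from outside, world axes, zero at the start; "ft_torque": the same for the moment, N m; "gripper_width": finger opening in m.
Only numpy, scipy, OpenCV 4.12 (cv2) and the standard library are available. Lean on these libraries where they do the work, as an engineer would, in place of code of your own. Each camera call takes 0.05 s, during which the arm holds its last target.

TASK

Two bottles of thread-locking adhesive are still standing out on the bench: put them away in the grey light-tight stock crate. Three of its five cells are already taken and the sprung flaps hide which, so feel for the two empty ones, and lower one bottle into each without letting it drop, until it stands upright on the cell's floor and the flaps have closed over it. Leave the other things on the bench where they are.

Things in the scene. Friction and masses are not known exactly. Their poses are not given: they have to be found in the camera images.
- crate: grey steel stock crate fixed to the bench, lid 228 mm (x) by 86 mm (y), 106 mm above the bench; bar handles stand out 20 mm at its two ends. Origin: middle of the underside; x along the row of five cells, y along each cell's long side, z up. Each cell is shut by two flaps. Three hold a bottle like those outside, its tip 14 mm below the lid's top; which are empty changes and cannot be seen.
- crate_floor (a point): middle of the crate on its inner floor (rubber, 96 mm below the lid's top), axes as the crate's. In every cell two cradle plates centre a bottle's foot in y: a 33 mm wide slot on the floor whose sides slope outwards from 8 to 22 mm above it; in x the cell walls leave 41 mm. A bottle pushed through the flaps stops hard 14 mm down if the cell is taken, else goes on to this floor.
- bottle_a_center (a point): bottle of thread-locking adhesive, loose on the bench, about 32 g, 82 mm tall: body 27 mm in diameter, shoulder from 41 to 53 mm, cylindrical white cap 14 mm in diameter from 53 to 66 mm (grip it here, fingertips about 56 mm above the foot), cone above to a point. Point: on its axis, 41 mm above its foot; z along the axis, upwards.
- bottle_b_center (a point): bottle of thread-locking adhesive, loose on the bench, about 32 g, 82 mm tall: body 27 mm in diameter, shoulder from 41 to 53 mm, cylindrical white cap 14 mm in diameter from 53 to 66 mm (grip it here, fingertips about 56 mm above the foot), cone above to a point. Point: on its axis, 41 mm above its foot; z along the axis, upwards.
- cell_1 (a point): middle of the lid opening of cell 1 (-88 mm along the crate's x), level with the lid's top, axes as the crate's; opening 36 mm (x) by 70 mm (y). A bottle standing in this cell has its point 55 mm below. Fingers closing along the crate's y fit in with a bottle; inside they can open to about 40 mm between them.
- cell_2 (a point): middle of the lid opening of cell 2 (-44 mm along the crate's x), level with the lid's top, axes as the crate's; opening 36 mm (x) by 70 mm (y). A bottle standing in this cell has its point 55 mm below. Fingers closing along the crate's y fit in with a bottle; inside they can open to about 40 mm between them.
- cell_3 (a point): middle of the lid opening of cell 3 (+0 mm along the crate's x), level with the lid's top, axes as the crate's; opening 36 mm (x) by 70 mm (y). A bottle standing in this cell has its point 55 mm below. Fingers closing along the crate's y fit in with a bottle; inside they can open to about 40 mm between them.
- cell_4 (a point): middle of the lid opening of cell 4 (+44 mm along the crate's x), level with the lid's top, axes as the crate's; opening 36 mm (x) by 70 mm (y). A bottle standing in this cell has its point 55 mm below. Fingers closing along the crate's y fit in with a bottle; inside they can open to about 40 mm between them.
- cell_5 (a point): middle of the lid opening of cell 5 (+88 mm along the crate's x), level with the lid's top, axes as the crate's; opening 36 mm (x) by 70 mm (y). A bottle standing in this cell has its point 55 mm below. Fingers closing along the crate's y fit in with a bottle; inside they can open to about 40 mm between them.
- flap_1n (a joint): flap on the -x side of cell 1: 0 shut (level), grows as it swings down, 1.55 rad hanging; sprung shut, gives way to a push under 1 N
- flap_1f (a joint): flap on the +x side of cell 1: 0 shut (level), grows as it swings down, 1.55 rad hanging; sprung shut, gives way to a push under 1 N
- flap_2n (a joint): flap on the -x side of cell 2: 0 shut (level), grows as it swings down, 1.55 rad hanging; sprung shut, gives way to a push under 1 N
- flap_2f (a joint): flap on the +x side of cell 2: 0 shut (level), grows as it swings down, 1.55 rad hanging; sprung shut, gives way to a push under 1 N
- flap_3n (a joint): flap on the -x side of cell 3: 0 shut (level), grows as it swings down, 1.55 rad hanging; sprung shut, gives way to a push under 1 N
- flap_3f (a joint): flap on the +x side of cell 3: 0 shut (level), grows as it swings down, 1.55 rad hanging; sprung shut, gives way to a push under 1 N
- flap_4n (a joint): flap on the -x side of cell 4: 0 shut (level), grows as it swings down, 1.55 rad hanging; sprung shut, gives way to a push under 1 N
- flap_4f (a joint): flap on the +x side of cell 4: 0 shut (level), grows as it swings down, 1.55 rad hanging; sprung shut, gives way to a push under 1 N
- flap_5n (a joint): flap on the -x side of cell 5: 0 shut (level), grows as it swings down, 1.55 rad hanging; sprung shut, gives way to a push under 1 N
- flap_5f (a joint): flap on the +x side of cell 5: 0 shut (level), grows as it swings down, 1.55 rad hanging; sprung shut, gives way to a push under 1 N
- tape: roll of black tape lying flat, 62 mm across, 19 mm high; bystander; origin: middle of the underside
- parts_cup: dark open cup of small parts, 58 mm across, 30 mm high; bystander; origin: middle of the underside
- cobot_arm: the other robot arm, parked and fixed: its upright round column, 130 mm across and 310 mm high on a 175 mm wide foot, stands beyond the bottles and left of the crate, its axis at about x 0.58, y 0.015 in the world; keep the hand in front of it (nearer than x = 0.45) when passing. Its listed origin is elsewhere, behind the column.
Things that resemble listed ones, but are neither listed nor needed, are in the scene too. Leave any purple or yellow look-alike of the part that bears bottle_a_center alone.

How it is judged:
At the end, for the whole second after the job is handed in: Each of the two bottles stands in a cell of the crate, on its floor (its middle at least 49 mm below the lid's top and within 12 mm of the cell's middle), upright within 0.15 rad, at rest and released, and all flaps are shut (under 0.2 rad) (((horizontal distance between bottle_a_center and cell_1 below 0.012 m and z of bottle_a_center in the frame of cell_1 below -0.049 m) or (horizontal distance between bottle_a_center and cell_2 below 0.012 m and z of bottle_a_center in the frame of cell_2 below -0.049 m) or (horizontal distance between bottle_a_center and cell_3 below 0.012 m and z of bottle_a_center in the frame of cell_3 below -0.049 m) or (horizontal distance between bottle_a_center and cell_4 below 0.012 m and z of bottle_a_center in the frame of cell_4 below -0.049 m) or (horizontal distance between bottle_a_center and cell_5 below 0.012 m and z of bottle_a_center in the frame of cell_5 below -0.049 m)) and ((horizontal distance between bottle_b_center and cell_1 below 0.012 m and z of bottle_b_center in the frame of cell_1 below -0.049 m) or (horizontal distance between bottle_b_center and cell_2 below 0.012 m and z of bottle_b_center in the frame of cell_2 below -0.049 m) or (horizontal distance between bottle_b_center and cell_3 below 0.012 m and z of bottle_b_center in the frame of cell_3 below -0.049 m) or (horizontal distance between bottle_b_center and cell_4 below 0.012 m and z of bottle_b_center in the frame of cell_4 below -0.049 m) or (horizontal distance between bottle_b_center and cell_5 below 0.012 m and z of bottle_b_center in the frame of cell_5 below -0.049 m)) and angle between each of bottle_a_center, bottle_b_center's own z axis and vertical below 0.15 rad and linear speed of each of bottle_a, bottle_b below 0.02 m/s and value of joint each of flap_1n, flap_1f, flap_2n, flap_2f, flap_3n, flap_3f, flap_4n, flap_4f, flap_5n, flap_5f below 0.2 rad); the robot touches nothing.
It fails at once if bottle_a falls in the crate: it moves faster than 0.7 m/s below the lid (linear speed of bottle_a above 0.7 m/s and horizontal distance between bottle_a_center and crate below 0.12 m and height (world z) of bottle_a_center below 0.125 m).
It fails at once if bottle_b falls in the crate: it moves faster than 0.7 m/s below the lid (linear speed of bottle_b above 0.7 m/s and horizontal distance between bottle_b_center and crate below 0.12 m and height (world z) of bottle_b_center below 0.125 m).
It fails at once if the tape is shoved more than 30 mm (distance of tape from where it was at the start of the episode above 0.03 m).
It fails at once if the parts_cup is shoved more than 30 mm (distance of parts_cup from where it was at the start of the episode above 0.03 m).
It also fails if it takes over 72 s, if anything falls off the work surface, if the arm or the gripper's body presses on something with over 40 N, if the wrist force passes 120 N, or if a joint passes its speed limit or range.

## Working session

There is one attempt and no reset: what is moved stays moved. The work goes in short steps, Python scripts to look and compute and a tool call to move; the robot and the scene stay as the last step left them, time stands still between calls to the robot, and variables do not carry over. Pictures are saved under pics/ and viewed, and the job is handed in when it is done.

Besides the shell and the picture viewer there is one more tool, called after "Emit:" as a command line: name --pt "numbers of a row" for each row, then --argument value for the rest. apply_moves: Moves the arm, as the interface text tells. Its arguments: {"type":"object","properties":{"motion":{"type":"array"}},"required":["motion"]}

```bash
mkdir -p pics
cat > h.py <<'E'
from cell import *
import numpy as np, cv2
from scipy.spatial.transform import Rotation as R
def save(f,n): cv2.imwrite('pics/'+n,cv2.cvtColor(f['color'],cv2.COLOR_RGB2BGR))
def ray(f,uv,fish=False):
    x=(uv[0]-f['cx'])/f['fx']; y=(uv[1]-f['cy'])/f['fy']
    if fish:
        t=np.hypot(x,y); s=np.sin(t)/t if t>1e-9 else 1
        d=np.array([x*s,y*s,np.cos(t)])
    else: d=np.array([x,y,1.])
    M=R.from_rotvec(np.ravel(f['rvec'])).as_matrix(); t=np.ravel(f['tvec'])
    d=M.T@d; return -M.T@t, d/np.linalg.norm(d)
def proj(f,P,fish=False):
    M=R.from_rotvec(np.ravel(f['rvec'])).as_matrix(); c=M@np.asarray(P)+np.ravel(f['tvec'])
    if fish:
        r=np.hypot(c[0],c[1]);t=np.arctan2(r,c[2]);k=t/r if r>1e-9 else 1
        return np.array([f['cx']+f['fx']*c[0]*k,f['cy']+f['fy']*c[1]*k])
    return np.array([f['cx']+f['fx']*c[0]/c[2],f['cy']+f['fy']*c[1]/c[2]])
def onz(f,uv,z,fish=False):
    o,d=ray(f,uv,fish); return o+d*(z-o[2])/d[2]
def tri(rs):
    A=np.zeros((3,3));b=np.zeros(3)
    for o,d in rs:
        P=np.eye(3)-np.outer(d,d);A+=P;b+=P@o
    X=np.linalg.solve(A,b); return X,[np.linalg.norm((np.eye(3)-np.outer(d,d))@(X-o)) for o,d in rs]
E
python3 - <<'E'
from h import *
np.set_printoptions(precision=4,suppress=True)
print(state())
for c in ['scene','top','wrist']:
    f=grab_frame(c); save(f,c+'0.png'); print(c,f['fx'],f['cx'],f['cy'],ray(f,[f['cx'],f['cy']]))
    for q in ['bottle_a_center','crate','tape','parts_cup','cell_1','cell_3','cell_5','crate_floor']:
        print(q,[(np.round(d['uv'],1),round(d['p'],2)) for d in spot_point(c,q)])
E
```

```text
{'clock': 0.0, 'joint_positions': array([-1.2242,  0.4119, -0.0127,  1.5971,  0.0056,  1.1343, -0.0822]), 'dq': array([ 0.0007,  0.0001,  0.0008, -0.0004,  0.0015, -0.0003,  0.0001]), 'joint_efforts': array([  0.0005, -60.0631,   0.6827, -29.9407,   0.0139,   0.0107,
        -0.    ]), 'ee_pos': array([0.2517, 0.5715, 0.2384]), 'ee_rot': array([-1.3784, -0.8975,  0.8997]), 'ft_force': array([-0.3687,  0.4681, -0.7798]), 'ft_torque': array([0.0078, 0.0034, 0.0064]), 'gripper_width': 0.08541422677243685}
scene 407.67174600020195 277.07879448720365 212.29354880552503 (array([0.0881, 0.4969, 0.5724]), array([ 0.5603, -0.6018, -0.5691]))
bottle_a_center [(array([237.1, 296.6]), 0.93), (array([310.5, 271.8]), 0.85), (array([329.5, 316.8]), 0.56), (array([283.7, 324.1]), 0.29)]
crate [(array([349.4, 207.2]), 0.85)]
tape []
parts_cup [(array([280.2, 321.9]), 0.75)]
cell_1 [(array([367.6, 178.4]), 0.84), (array([350.2, 172.2]), 0.73), (array([384.6, 185.3]), 0.6), (array([320.8, 161.9]), 0.59), (array([337.5, 167.7]), 0.55)]
cell_3 [(array([367.6, 178.4]), 0.84), (array([350.2, 172.2]), 0.73)
[... 744 characters left out ...]
 196.9]), 0.7), (array([376.3, 282.9]), 0.68), (array([379.6, 261.1]), 0.67)]
cell_3 [(array([376.6, 242.2]), 0.88), (array([374.7, 219.6]), 0.76), (array([375.8, 196.9]), 0.7), (array([376.3, 282.9]), 0.68), (array([379.6, 261.1]), 0.67)]
cell_5 [(array([376.6, 242.2]), 0.88), (array([374.7, 219.6]), 0.76), (array([375.8, 196.9]), 0.7), (array([376.3, 282.9]), 0.68), (array([379.6, 261.1]), 0.67)]
crate_floor [(array([369.2, 247.6]), 0.87)]
wrist 325.19226210127806 284.5972746561823 201.38216523107818 (array([0.1884, 0.5999, 0.3727]), array([ 0.2469, -0.1078, -0.963 ]))
bottle_a_center [(array([124.3, 400.1]), 0.67)]
crate []
tape []
parts_cup []
cell_1 []
cell_3 []
cell_5 []
crate_floor []
```

View pics/scene0.png

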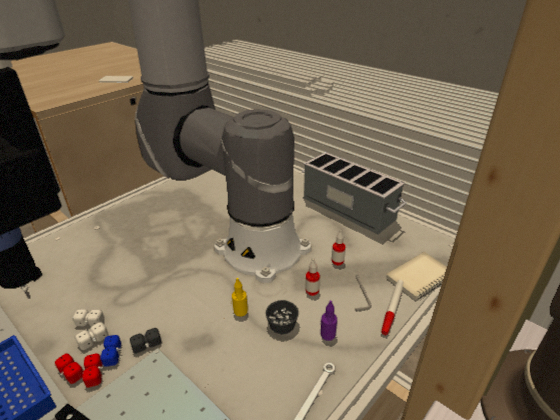

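View pics/top0.png

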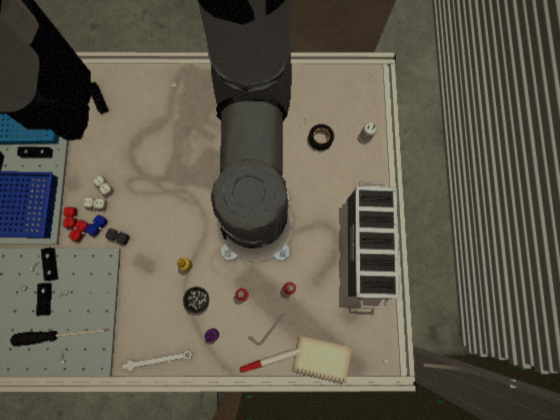

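View pics/wrist0.png

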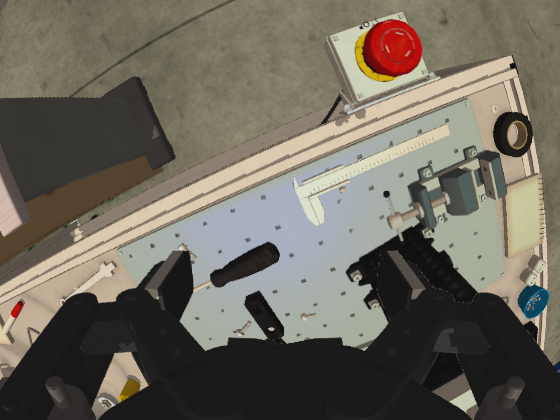

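Run:
```python
from h import *
np.set_printoptions(precision=4,suppress=True)
fs=grab_frame('scene');ft=grab_frame('top')
for n,f in (('scene',fs),('top',ft)):
    for q in ['bottle_a_center','cell_1','crate','crate_floor','tape','parts_cup']:
        for d in spot_point(n,q):
            z={'bottle_a_center':.041,'cell_1':.106,'crate_floor':.01}.get(q,0)
            print(n,q,np.round(d['uv'],1),round(d['p'],2),onz(f,d['uv'],z))
    for d in outline_of(n,'bottle_a_center'):
        ys,xs=np.nonzero(d['mask']); print(d['uv'],d['p'],len(xs),xs.min(),xs.max(),ys.min(),ys.max())
for n,f in (('scene',fs),('top',ft)):
    im=cv2.cvtColor(f['color'],cv2.COLOR_RGB2BGR)
    a=im[220:350,220:360] if n=='scene' else im[170:360,170:410]
    cv2.imwrite(f'pics/{n}_crop.png',cv2.resize(a,None,fx=4 if n=='scene' else 3,fy=4 if n=='scene' else 3,interpolation=cv2.INTER_CUBIC))
s=state();print(R.from_rotvec(s['ee_rot']).as_matrix())
```

```text
scene bottle_a_center [237.2 296.8] 0.78 [0.4868 0.175  0.041 ]
scene bottle_a_center [308.6 274.4] 0.65 [0.4288 0.0467 0.041 ]
scene cell_1 [385.7 187.2] 0.83 [ 0.4342 -0.2256  0.106 ]
scene cell_1 [350.  173.3] 0.79 [ 0.528  -0.2259  0.106 ]
scene cell_1 [370.3 182.8] 0.74 [ 0.4696 -0.2196  0.106 ]
scene cell_1 [324.  162.1] 0.67 [ 0.6069 -0.2306  0.106 ]
scene cell_1 [336.6 166.8] 0.61 [ 0.5698 -0.2312  0.106 ]
scene crate [348.6 206.8] 0.93 [ 0.5337 -0.2451  0.    ]
scene crate_floor [350.6 202.7] 0.76 [ 0.5326 -0.2507  0.01  ]
scene tape [335.8 165.5] 0.16 [ 0.6857 -0.4017  0.    ]
scene parts_cup [281.2 321.6] 0.77 [0.4154 0.1386 0.    ]
[309.4, 278.9] 0.79 387 305 319 259 295
[329.0, 320.7] 0.64 472 321 336 302 340
[237.5, 302.1] 0.58 455 232 248 279 316
top bottle_a_center [242.5 292.4] 0.66 [0.4264 0.039  0.041 ]
top bottle_a_center [211.2 336. ] 0.56 [0.3369 0.1031 0.041 ]
top bottle_a_center [185.5 259.6] 0.54 [0.4963 0.1632 0.041 ]
top cell_1 [376.9 281.5] 0.95 [ 0.4467 -0.2326  0.106 ]
top cell_1 [374.4 220.4] 0.9 [ 0.5705 -0.2336  0.106 ]
top cell_1 [374.5 198.9] 0.89 [ 0.6158 -0.236   0.106 ]
top cell_1 [376.8 239.6] 0.77 [ 0.5308 -0.2366  0.106 ]
top cell_1 [376.6 259.6] 0.56 [ 0.4903 -0.2342  0.106 ]
top cell_1 [198.8 300.4] 0.22 [0.4101 0.1206 0.106 ]
top crate [366.1 247. ] 0.78 [ 0.5286 -0.2387  0.    ]
top crate_floor [365.3 244.6] 0.56 [ 0.5328 -0.2348  0.01  ]
top tape [318.5 138.3] 0.85 [ 0.7908 -0.1359  0.    ]
top tape [241.3 292.5] 0.55 [0.4268 0.0443 0.    ]
top parts_cup [196.9 301. ] 0.6 [0.4083 0.1426 0.    ]
[184.4, 263.0] 0.71 161 177 191 258 271
[209.7, 333.4] 0.56 160 205 219 328 341
[[ 0.4029 -0.     -0.9152]
 [ 0.9152  0.0001  0.4029]
 [ 0.     -1.      0.0001]]
```

View pics/top_crop.png

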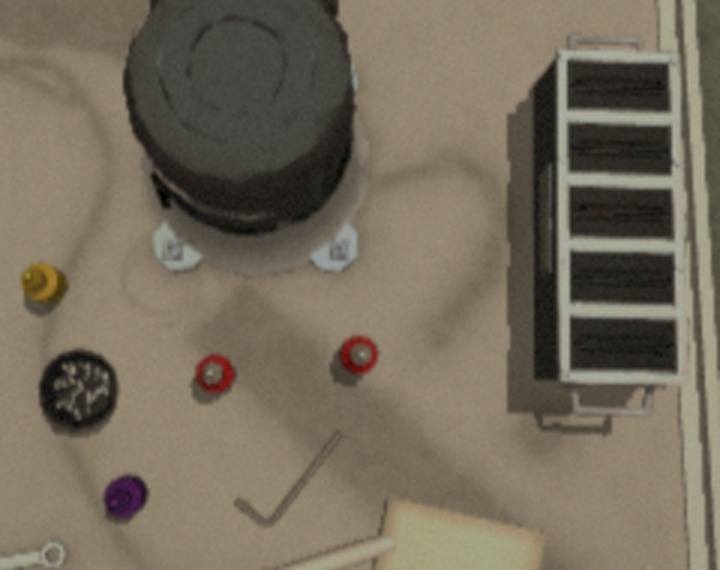

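View pics/scene_crop.png

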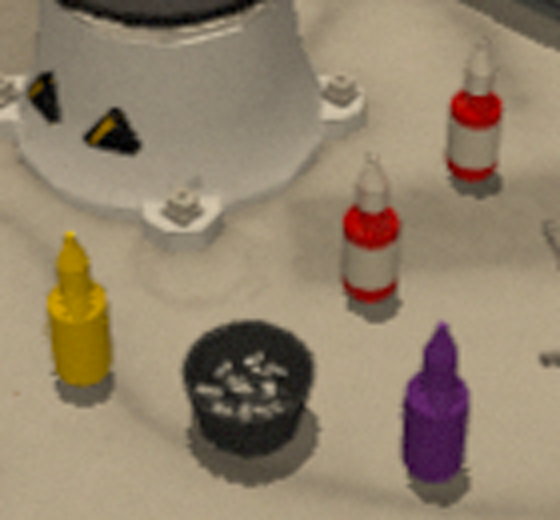

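Red bottles with white caps, at scene (312,278) and (339,250), top (241,294) and (289,288), are the listed ones; the yellow (scene 238,300; top 184,263) and the purple (scene 329,320; top 210,334) are look-alikes. The enlarged crops confirm the white caps. Next I triangulate the red ones.

Run:
```python
from h import *
np.set_printoptions(precision=4,suppress=True)
fs=grab_frame('scene');ft=grab_frame('top')
def reds(f,box):
    c=f['color'].astype(int); x0,x1,y0,y1=box
    m=np.zeros(c.shape[:2],np.uint8); s=c[y0:y1,x0:x1]
    m[y0:y1,x0:x1]=((s[...,0]>110)&(s[...,1]<60)&(s[...,2]<60))
    n,l,st,ce=cv2.connectedComponentsWithStats(m); return [(st[i],ce[i]) for i in range(1,n) if st[i][4]>8]
for r in reds(fs,(295,350,235,300)): print('s',r)
for r in reds(ft,(225,310,270,310)): print('t',r)
# tips (scene) at z .082 / cap mid z .06 ; foot centre
for n,uv,z in [('tip1',(313,259.3),.082),('tip2',(340.75,230.5),.082),('cap1',(313,266.5),.0595),('cap2',(340.2,237.5),.0595)]:
    print(n,onz(fs,uv,z))
# top: cap top light spot
for n,uv in [('1',(240.5,294.2)),('2',(290,288))]:
    print(n,[onz(ft,uv,z) for z in (.066,.082)])
for a,b in [((313,259.3),(240.3,294.3)),((340.75,230.5),(290.1,288.1))]:
    print(tri([ray(fs,a),ray(ft,b)]))
```

```text
s (array([333, 243,  12,   9,  90], dtype=int32), array([338.5667, 247.0556]))
s (array([333, 261,  10,   4,  22], dtype=int32), array([337.3182, 262.7727]))
s (array([306, 272,  14,  10, 113], dtype=int32), array([312.3894, 276.5398]))
s (array([307, 291,  11,   5,  28], dtype=int32), array([312.1786, 293.0714]))
t (array([284, 282,  12,  12,  44], dtype=int32), array([290.1136, 286.5455]))
t (array([236, 288,  12,  12,  50], dtype=int32), array([242.62, 292.62]))
tip1 [0.4213 0.0454 0.082 ]
tip2 [ 0.4337 -0.0585  0.082 ]
cap1 [0.4241 0.0405 0.0595]
cap2 [ 0.4369 -0.064   0.0595]
1 [array([0.4224, 0.0414, 0.066 ]), array([0.4223, 0.0403, 0.082 ])]
2 [array([ 0.435 , -0.0612,  0.066 ]), array([ 0.4346, -0.0605,  0.082 ])]
(array([0.4229, 0.0415, 0.0783]), [np.float64(0.0009982552760505298), np.float64(0.0009982552760505155)])
(array([ 0.4347, -0.0606,  0.0803]), [np.float64(0.00027681999153713065), np.float64(0.00027681999153710213)])
```

```bash
cat >> h.py <<'E'
def plan(P,yaw=0.0):
    """tool shift and turn to world P with tool x = +y rotated by yaw"""
    s=state(); M=R.from_rotvec(s['ee_rot']).as_matrix()
    T=R.from_euler('z',yaw).as_matrix()@np.array([[0,0,-1.],[1,0,0],[0,-1,0]])
    print('clock',round(s['clock'],2),'pos',np.round(s['ee_pos'],4),'w',round(s['gripper_width'],4),'F',np.round(s['ft_force'],1))
    print('shift',np.round(M.T@(np.asarray(P)-s['ee_pos']),4),'turn',np.round(R.from_matrix(M.T@T).as_rotvec(),4))
E
python3 -c "
from h import *
plan([.40,.05,.25])"
```

```text
clock 2.25 pos [0.2519 0.572  0.2393] w 0.085 F [-0.1  0.3 -0.7]
shift [-0.4181 -0.0107 -0.3459] turn [ 0.     -0.4148  0.    ]
```

Emit:
apply_moves --pt "-0.031 0 -0.026 0 -0.05 0 1" --pt "-0.063 0 -0.052 0 -0.1 0 1" --pt "-0.094 0 -0.078 0 -0.15 0 1" --pt "-0.125 0 -0.104 0 -0.2 0 1" --pt "-0.157 0 -0.13 0 -0.25 0 1" --pt "-0.188 0 -0.156 0 -0.3 0 1" --pt "-0.22 0 -0.182 0 -0.36 0 1" --pt "-0.25 0 -0.208 0 -0.4148 0 1"

```text
clock: 2.92
ee_pos: [0.3416, 0.2572, 0.2395]
ee_rot: [-1.208, -1.212, 1.211]
ft_force: [1.4, 0.0, -0.3]
gripper_width: 0.0851
```

```bash
python3 -c "
from h import *
plan([.38,.0,.25])"
```

```text
clock 2.92 pos [0.3416 0.2572 0.2395] w 0.0851 F [ 1.4  0.  -0.3]
shift [-0.2573 -0.0106 -0.0377] turn [0.0004 0.0029 0.0006]
```

Emit:
apply_moves --pt "-0.04 0 -0.006 0 0 0 1" --pt "-0.08 0 -0.012 0 0 0 1" --pt "-0.12 0 -0.018 0 0 0 1" --pt "-0.16 -0.005 -0.024 0 0 0 1" --pt "-0.2 -0.01 -0.03 0 0 0 1" --pt "-0.23 -0.01 -0.036 0 0 0 1" --pt "-0.257 -0.01 -0.038 0 0 0 1" --pt "-0.257 -0.01 -0.038 0 0 0 1"

```text
clock: 3.58
ee_pos: [0.3797, -0.0024, 0.2498]
ee_rot: [-1.214, -1.205, 1.204]
ft_force: [0.0, 0.6, 0.7]
gripper_width: 0.0857
```

Run:
```python
from h import *
np.set_printoptions(precision=4,suppress=True)
f=grab_frame('wrist'); save(f,'w1.png')
for q in ['bottle_a_center','cell_1','crate']:
    z={'bottle_a_center':.041,'cell_1':.106}.get(q,0)
    for d in spot_point('wrist',q): print(q,np.round(d['uv'],1),round(d['p'],2),onz(f,d['uv'],z,True))
for P in [(.423,.042,.082),(.4347,-.061,.082)]: print(proj(f,P,True))
plan([.423,.042,.15])
```

```text
bottle_a_center [419.7 262.5] 0.81 [0.4871 0.1659 0.041 ]
bottle_a_center [384.8 140.4] 0.66 [0.3388 0.1071 0.041 ]
bottle_a_center [330.  214.2] 0.59 [0.4219 0.0484 0.041 ]
cell_1 [ 84.1 284.7] 0.73 [ 0.4855 -0.2316  0.106 ]
cell_1 [ 76.3 249. ] 0.66 [ 0.4406 -0.2297  0.106 ]
cell_1 [109.9 370.4] 0.59 [ 0.6219 -0.2378  0.106 ]
cell_1 [ 91.8 313.5] 0.58 [ 0.5257 -0.2331  0.106 ]
crate [122.7 277.4] 0.73 [ 0.5326 -0.2412  0.    ]
[329.0262 228.0916]
[226.4388 239.5259]
clock 3.78 pos [0.3795 0.0032 0.2493] w 0.0856 F [-0.8  0.6 -0.1]
shift [ 0.0387  0.0994 -0.0435] turn [0.0002 0.0009 0.0003]
```

View pics/w1.png

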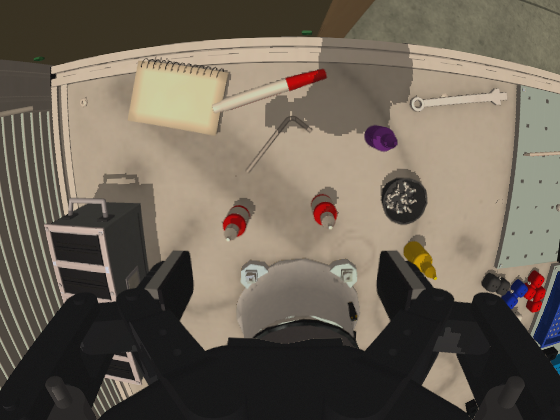

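The wrist view shows both red bottles' tips at (331,227) and (228,239), within 2 px of the triangulated prediction. Now I reach for the first one.

Emit:
apply_moves --pt "0.02 0.0 -0.03 0 0 0 1" --pt "0.04 0.03 -0.0435 0 0 0 1" --pt "0.04 0.065 -0.0435 0 0 0 1" --pt "0.04 0.1 -0.0435 0 0 0 1" --pt "0.04 0.13 -0.0435 0 0 0 0.6" --pt "0.04 0.16 -0.0435 0 0 0 0.6" --pt "0.04 0.185 -0.0435 0 0 0 0.6" --pt "0.04 0.185 -0.0435 0 0 0 0.5"

```text
clock: 4.45
ee_pos: [0.42, 0.0433, 0.0604]
ee_rot: [-1.204, -1.205, 1.216]
ft_force: [-0.5, 0.3, 0.3]
gripper_width: 0.0429
```

Run:
```python
from h import *
plan([.423,.0435,.064])
f=grab_frame('wrist'); save(f,'w2.png')
```

```text
clock 4.45 pos [0.42   0.0433 0.0604] w 0.0429 F [-0.5  0.3  0.3]
shift [ 0.0002 -0.0036 -0.003 ] turn [-0.0074  0.0027 -0.0019]
```

View pics/w2.png

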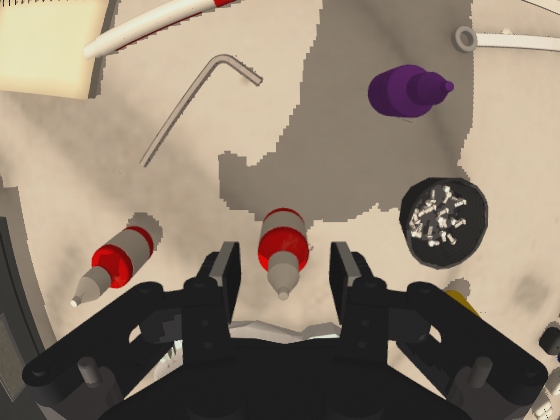

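The bottle stands centred between the pads (tip at (283,296)). Close on it.

Emit:
apply_moves --pt "0 -0.001 -0.002 0 0 0 0.5" --pt "0 -0.001 -0.002 0 0 0 0" --pt "0 -0.001 -0.002 0 0 0 0" --pt "0 -0.001 -0.002 0 0 0 0" --pt "0 -0.001 -0.002 0 0 0 0" --pt "0 -0.001 -0.002 0 0 0 0"

```text
clock: 5.0
ee_pos: [0.4265, 0.0428, 0.0669]
ee_rot: [-1.211, -1.213, 1.207]
ft_force: [-0.9, -0.1, 6.6]
gripper_width: 0.0109
```

Run:
```python
from h import *
plan([.43,-.14,.25],-0.03)
f=grab_frame('wrist'); save(f,'w3.png')
```

```text
clock 5.0 pos [0.4265 0.0428 0.0669] w 0.0109 F [-0.9 -0.1  6.6]
shift [-0.1825 -0.1833 -0.0042] turn [0.0036 0.03   0.0014]
```

View pics/w3.png

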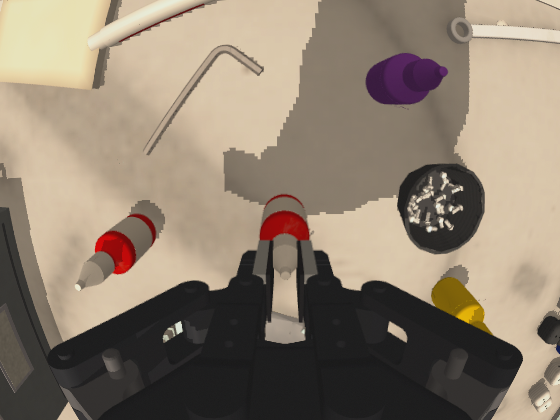

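Emit:
apply_moves --pt "0 0 0 0 0 0 0.4" --pt "0 0.001 0.002 0 0 0 0.4" --pt "0 0.002 0.002 0 0 0 0.4" --pt "0 0.002 0.002 0 0 0 0.4"

```text
clock: 5.38
ee_pos: [0.4227, 0.0424, 0.0633]
ee_rot: [-1.209, -1.209, 1.209]
ft_force: [-1.3, -1.3, 0.3]
gripper_width: 0.0344
```

Run:
```python
from h import *
np.set_printoptions(precision=4,suppress=True)
f=grab_frame('wrist'); save(f,'w4.png');fs=grab_frame('scene'); save(fs,'s4.png')
im=cv2.cvtColor(fs['color'],cv2.COLOR_RGB2BGR)[200:320,250:390]
cv2.imwrite('pics/s4c.png',cv2.resize(im,None,fx=5,fy=5,interpolation=cv2.INTER_CUBIC))
plan([.423,.043,.064])
```

```text
clock 5.48 pos [0.4229 0.0424 0.0633] w 0.0338 F [ 0.9 -0.4 -0.6]
shift [ 0.0006 -0.0007 -0.0001] turn [-0.0002  0.      0.    ]
```

View pics/w4.png

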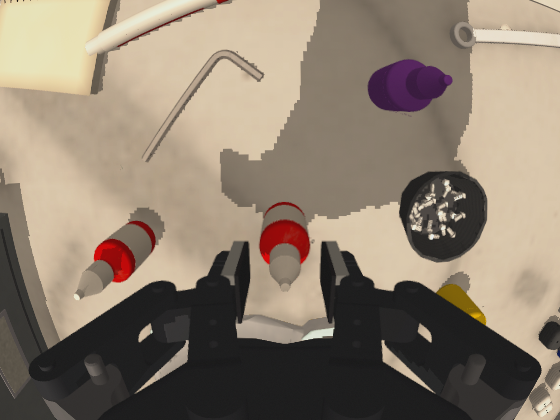

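View pics/s4c.png

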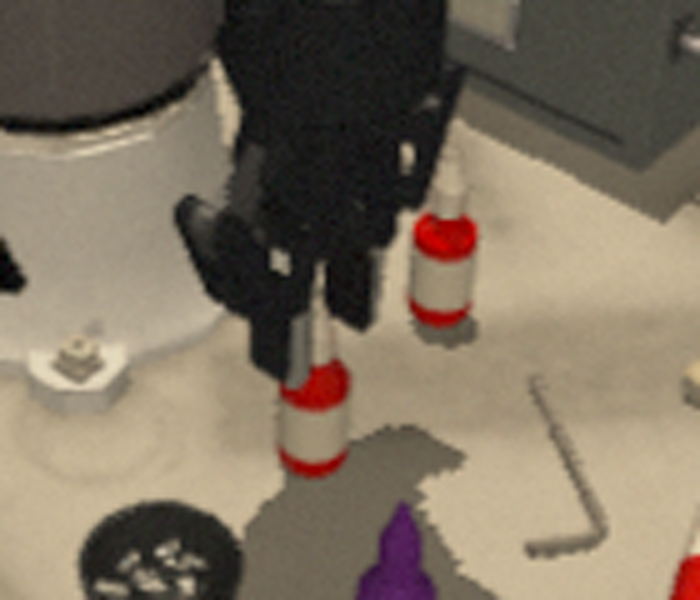

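Run:
```python
from h import *
np.set_printoptions(precision=4,suppress=True)
f=grab_frame('wrist')
print('tip',onz(f,(285.5,289),.082,True),'capbase',onz(f,(285.5,246),.053,True), 'cam',ray(f,(285,200),True)[0])
print(proj(f,(.423,.0424,.0553),True),proj(f,(.423,.0424,.082),True))
for d in spot_point('wrist','bottle_a_center'): print(d['p'],d['uv'],onz(f,d['uv'],.041,True))
for d in spot_point('scene','bottle_a_center'): print(d['p'],d['uv'],onz(grab_frame('scene'),d['uv'],.041))
```

```text
tip [0.4228 0.0432 0.082 ] capbase [0.4162 0.0433 0.053 ] cam [0.3537 0.0428 0.1967]
[283.5889 260.8443] [283.4687 289.4115]
0.88 [466.6, 328.2] [0.4871 0.1668 0.041 ]
0.76 [411.0, 85.4] [0.3378 0.1055 0.041 ]
0.68 [283.4, 247.4] [0.4222 0.0423 0.041 ]
0.86 [328.1, 316.0] [0.3416 0.103  0.041 ]
0.85 [309.4, 274.4] [0.4277 0.0457 0.041 ]
0.69 [238.1, 294.3] [0.4901 0.1698 0.041 ]
```

Emit:
apply_moves --pt "0.0005 0.0 0 0 0 0 0" --pt "0.0005 0.0 0 0 0 0 0" --pt "0.0005 0.0 0 0 0 0 0" --pt "0.0005 0.0 0 0 0 0 0" --pt "0.0005 0.0 0 0 0 0 0"

```text
clock: 6.2
ee_pos: [0.4232, 0.0429, 0.0634]
ee_rot: [-1.209, -1.21, 1.209]
ft_force: [0.1, -1.2, 3.0]
gripper_width: 0.0112
```

Run:
```python
from h import *
np.set_printoptions(precision=4,suppress=True)
f=grab_frame('wrist'); save(f,'w5.png');fs=grab_frame('scene'); save(fs,'s5.png')
im=cv2.cvtColor(fs['color'],cv2.COLOR_RGB2BGR)[200:320,250:390]
cv2.imwrite('pics/s5c.png',cv2.resize(im,None,fx=5,fy=5,interpolation=cv2.INTER_CUBIC))
plan([.43,-.14,.25])
```

```text
clock 6.3 pos [0.4232 0.0429 0.0634] w 0.0116 F [-0.  -0.8  3.2]
shift [-0.1829 -0.1866 -0.0069] turn [ 0.0003 -0.      0.0001]
```

View pics/s5c.png

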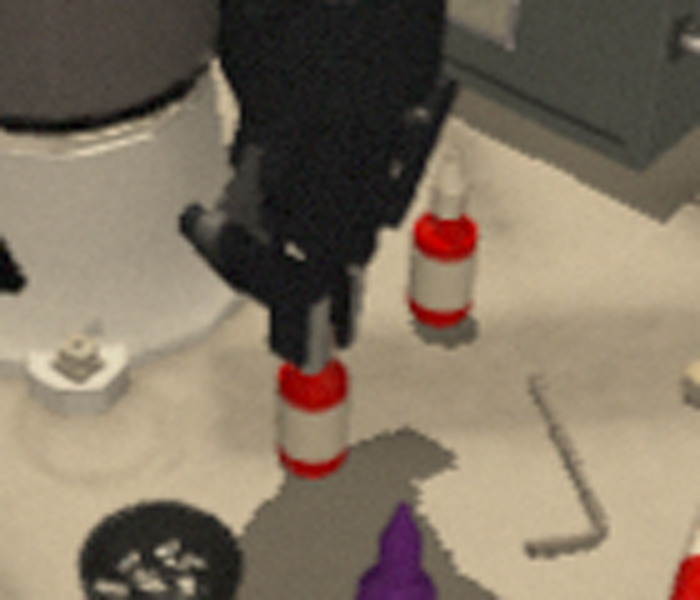

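The pads sit on the white cap just above the red shoulder; now I lift and check.

Emit:
apply_moves --pt "0 -0.01 0 0 0 0 0" --pt "0 -0.035 0 0 0 0 0" --pt "0 -0.07 0 0 0 0 0" --pt "0 -0.105 0 0 0 0 0" --pt "0 -0.14 0 0 0 0 0" --pt "-0.02 -0.17 0 0 0 0 0" --pt "-0.05 -0.187 0 0 0 0 0" --pt "-0.085 -0.187 0 0 0 0 0"

```text
clock: 6.97
ee_pos: [0.4249, -0.0419, 0.2539]
ee_rot: [-1.211, -1.217, 1.207]
ft_force: [0.6, -0.6, -1.2]
gripper_width: 0.0114
```

Emit:
apply_moves --pt "-0.035 0 0.005 0 0 0 0" --pt "-0.07 0 0.005 0 0 0 0" --pt "-0.1 0 0.005 0 0 0 0" --pt "-0.13 0 0.005 0 0 0 0" --pt "-0.15 0 0.005 0 0 0 0" --pt "-0.15 0 0.005 0 0 0 0" --pt "-0.15 0 0.005 0 0 0 0"

```text
clock: 7.55
ee_pos: [0.4175, -0.1929, 0.2499]
ee_rot: [-1.21, -1.207, 1.208]
ft_force: [0.6, 0.7, -0.2]
gripper_width: 0.0115
```

Run:
```python
from h import *
np.set_printoptions(precision=4,suppress=True)
f=grab_frame('wrist'); save(f,'w6.png');fs=grab_frame('scene'); save(fs,'s6.png');ft=grab_frame('top');save(ft,'t6.png')
plan([.43,-.14,.25])
for c,ff,fi in (('wrist',f,True),('scene',fs,False),('top',ft,False)):
    for d in spot_point(c,'cell_1'): print(c,np.round(d['uv'],1),round(d['p'],2),onz(ff,d['uv'],.106,fi))
```

```text
clock 7.7 pos [ 0.418  -0.1909  0.25  ] w 0.0112 F [-0.  -0.5 -0.1]
shift [ 0.0508  0.     -0.0121] turn [-0.0006  0.0016  0.0006]
wrist [241.2 258.6] 0.89 [ 0.4819 -0.2336  0.106 ]
wrist [240.7 218.9] 0.59 [ 0.4421 -0.2321  0.106 ]
scene [337.3 165.6] 0.83 [ 0.5721 -0.2372  0.106 ]
scene [367.9 180.4] 0.78 [ 0.4793 -0.2252  0.106 ]
scene [320.8 159.2] 0.63 [ 0.622  -0.2376  0.106 ]
scene [352.6 172.3] 0.62 [ 0.5261 -0.2338  0.106 ]
scene [383.6 189.1] 0.57 [ 0.4336 -0.2155  0.106 ]
top [375.2 240.3] 0.84 [ 0.5294 -0.2333  0.106 ]
top [371.6 198.6] 0.8 [ 0.6164 -0.2301  0.106 ]
top [376.3 282. ] 0.75 [ 0.4457 -0.2314  0.106 ]
top [376.5 221.1] 0.74 [ 0.569  -0.2379  0.106 ]
top [379.  261.4] 0.63 [ 0.4867 -0.2388  0.106 ]
```

View pics/w6.png

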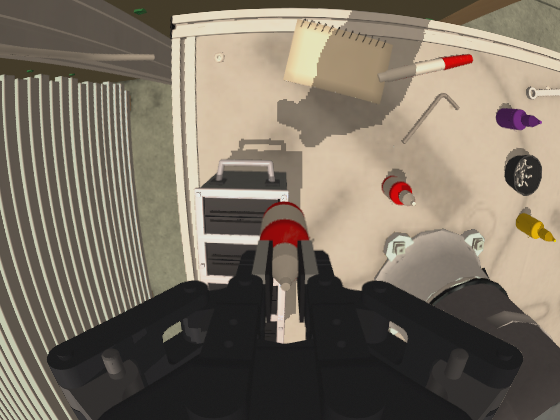

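View pics/s6.png

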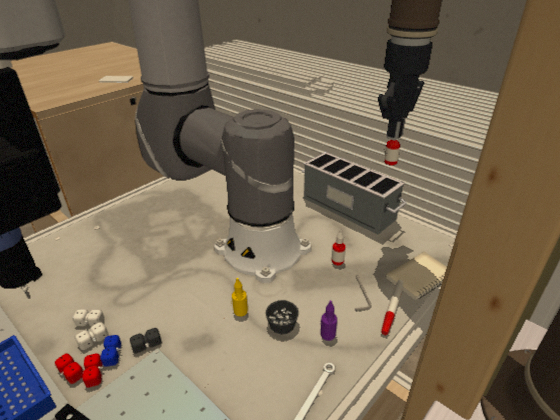

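Run:
```python
from h import *
f=cv2.imread('pics/top0.png'); a=f[180:305,340:410]; cv2.imwrite('pics/tc.png',cv2.resize(a,None,fx=4.8,fy=4.8,interpolation=cv2.INTER_CUBIC))
f=cv2.imread('pics/w6.png'); a=f[145:295,180:330]; cv2.imwrite('pics/wc.png',cv2.resize(a,None,fx=4,fy=4,interpolation=cv2.INTER_CUBIC))
f=cv2.imread('pics/scene0.png'); a=f[145:225,295:410]; cv2.imwrite('pics/sc.png',cv2.resize(a,None,fx=6.5,fy=6.5,interpolation=cv2.INTER_CUBIC))
```

```text
(no output)
```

View pics/tc.png

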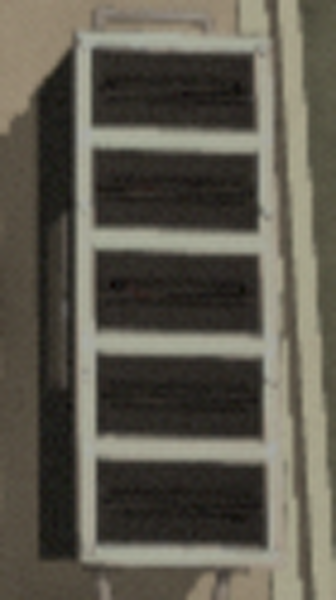

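View pics/wc.png

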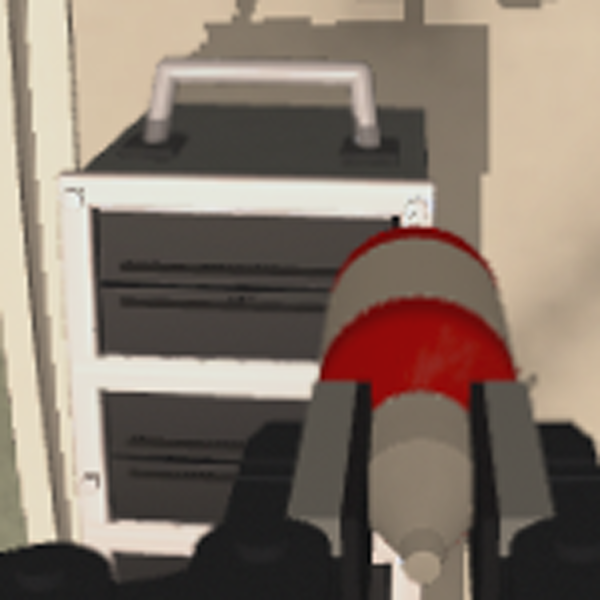

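View pics/sc.png

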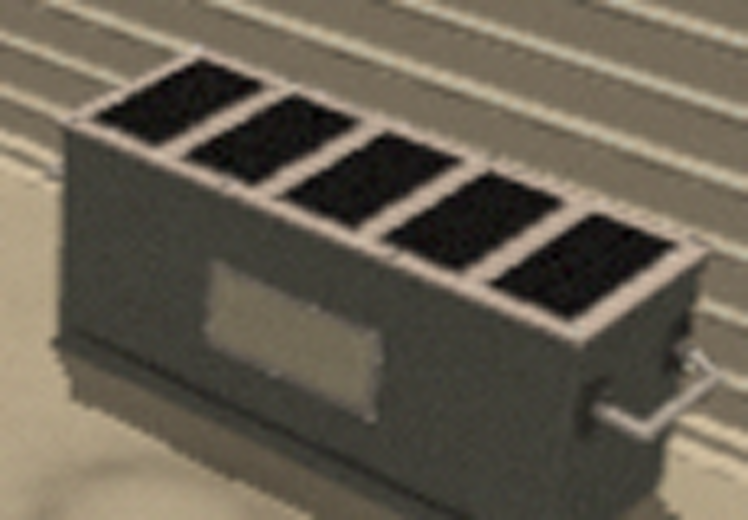

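```bash
cat > fit.py <<'E'
from h import *
from scipy.optimize import least_squares
np.set_printoptions(precision=4,suppress=True)
top=grab_frame('top');sc=grab_frame('scene');w=grab_frame('wrist')
T=[((92,50),(106,35)),((256,50),(106,-35)),((257,129),(70,-35)),((92,127),(70,35)),((97,460),(-70,35)),((267,462),(-70,-35)),((268,548),(-106,-35)),((96,545),(-106,35)),((76,33),(114,43)),((83,561),(-114,43))]
S=[((580,343),(-114,43)),((705,252),(-114,-43)),((65,123),(114,43)),((198,50),(114,-43))]
W=[((62,174),(-114,-43)),((433,185),(-114,43)),((97,208),(-106,-35)),((100,356),(-70,-35)),((103,392),(-62,-35)),((110,520),(-26,-35))]
def res(p,sets):
    c,s=np.cos(p[2]),np.sin(p[2]);r=[]
    for L,f,off,k,fi in sets:
        for (u,v),(a,b) in L:
            a,b=a/1e3,b/1e3
            r+=list(proj(f,(p[0]+c*a-s*b,p[1]+s*a+c*b,.106),fi)-(np.array([u,v])/k+off))
    return np.array(r)
A={'top':(T,top,np.array([340,180]),4.8,False),'scene':(S,sc,np.array([295,145]),6.5,False),'wrist':(W,w,np.array([180,145]),4,True)}
for names in (['top'],['scene'],['wrist'],['top','scene','wrist']):
    o=least_squares(lambda p:res(p,[A[n] for n in names]),[.53,-.234,0])
    print(names,o.x,'rms px',np.sqrt(np.mean(o.fun**2)))
E
python3 fit.py
```

```text
['top'] [ 0.5283 -0.2373 -0.0285] rms px 0.46631686661641086
['scene'] [ 0.5256 -0.2304 -0.0437] rms px 1.0870607227609757
['wrist'] [ 0.5299 -0.2325 -0.0323] rms px 0.7552257933401497
['top', 'scene', 'wrist'] [ 0.5294 -0.2343 -0.0418] rms px 1.3240568157689092
```

```bash
python3 -c "
from h import *
plan([.4415,-.2302,.19],-.032)"
```

```text
clock 8.0 pos [ 0.4181 -0.1916  0.2503] w 0.012 F [-0.7 -0.2  0. ]
shift [-0.0386  0.0603 -0.0233] turn [0.0001 0.033  0.0002]
```

Emit:
apply_moves --pt "-0.02 0.0 -0.012 0 0.016 0 0" --pt "-0.0386 0.01 -0.0233 0 0.033 0 0" --pt "-0.0386 0.035 -0.0233 0 0.033 0 0" --pt "-0.0386 0.06 -0.0233 0 0.033 0 0" --pt "-0.0386 0.06 -0.0233 0 0.033 0 0" --pt "-0.0386 0.06 -0.0233 0 0.033 0 0"

```text
clock: 8.5
ee_pos: [0.4406, -0.2304, 0.1897]
ee_rot: [-1.222, -1.183, 1.186]
ft_force: [-0.5, -0.9, 1.2]
gripper_width: 0.0114
```

Run:
```python
from h import *
np.set_printoptions(precision=4,suppress=True)
f=grab_frame('wrist'); save(f,'w7.png')
a=cv2.imread('pics/w7.png')[120:320,180:400]; cv2.imwrite('pics/w7c.png',cv2.resize(a,None,fx=3,fy=3,interpolation=cv2.INTER_CUBIC))
plan([.4415,-.2302,.155],-.032)
```

```text
clock 8.55 pos [ 0.4414 -0.2307  0.1909] w 0.0115 F [ 0.  -0.7  0.5]
shift [ 0.0005  0.0359 -0.0001] turn [-0.0005 -0.0009 -0.0001]
```

View pics/w7c.png

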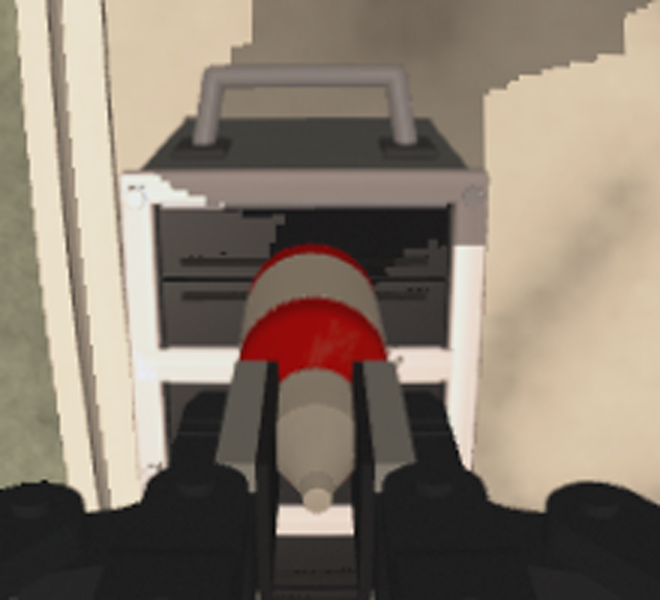

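```bash
cat >> fit.py <<'E'
print('--- new wrist')
W=[((122,172),(-114,-43)),((488,172),(-114,43)),((157,207),(-106,-35)),((452,207),(-106,35)),((160,347),(-70,-35)),((452,349),(-70,35)),((165,383),(-62,-35)),((452,384),(-62,35))]
A['wrist']=(W,w,np.array([180,120]),3,True)
o=least_squares(lambda p:res(p,[A['wrist']]),[.53,-.234,0]);print(o.x,np.sqrt(np.mean(o.fun**2)))
o=least_squares(lambda p:res([p[0],p[1],-.032],[A['wrist']]),[.53,-.234]);print(o.x,np.sqrt(np.mean(o.fun**2)))
tip=onz(w,(180+317/3,120+500/3),.1909-.0634+.082,True);print('tip',tip)
E
python3 fit.py | sed -n '/---/,$p'
```

```text
--- new wrist
[ 0.5312 -0.2352 -0.0319] 0.8093002037319559
[ 0.5312 -0.2352] 0.8093050992577515
tip [ 0.4415 -0.23    0.2095]
```

Emit:
apply_moves --pt "-0.001 0.008 -0.0015 0 0 0 0" --pt "-0.001 0.016 -0.0015 0 0 0 0" --pt "-0.001 0.023 -0.0015 0 0 0 0" --pt "-0.001 0.028 -0.0015 0 0 0 0" --pt "-0.001 0.032 -0.0015 0 0 0 0" --pt "-0.001 0.035 -0.0015 0 0 0 0" --pt "-0.001 0.037 -0.0015 0 0 0 0" --pt "-0.001 0.039 -0.0015 0 0 0 0"

```text
clock: 9.37
ee_pos: [0.4428, -0.2319, 0.1511]
ee_rot: [-1.225, -1.185, 1.185]
ft_force: [-0.1, 0.2, 0.5]
gripper_width: 0.0113
```

Emit:
apply_moves --pt "0 0.004 0 0 0 0 0" --pt "0 0.008 0 0 0 0 0" --pt "0 0.012 0 0 0 0 0" --pt "0 0.016 0 0 0 0 0" --pt "0 0.016 0 0 0 0 0"

```text
clock: 9.78
ee_pos: [0.4424, -0.2316, 0.1344]
ee_rot: [-1.224, -1.184, 1.185]
ft_force: [0.1, -0.9, 0.2]
gripper_width: 0.0114
```

Run:
```python
from h import *
f=grab_frame('wrist'); save(f,'w8.png')
plan([.443,-.2317,.0734],-.032)
```

```text
clock 9.83 pos [ 0.4424 -0.2316  0.1348] w 0.0114 F [-0.3  0.  -0.6]
shift [-0.0001  0.0614 -0.0006] turn [-0.001  -0.001   0.0002]
```

View pics/w8.png

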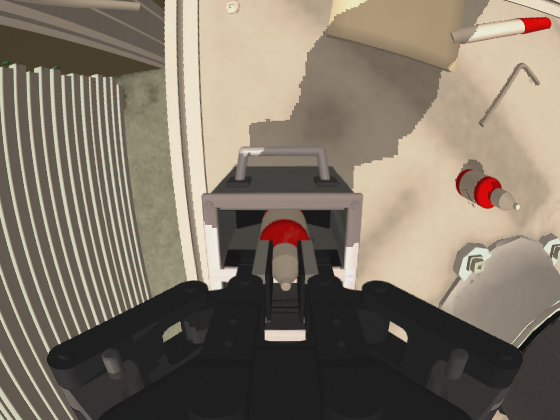

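The bottle is 35 mm below the lid with no resistance: the nearest cell is empty. I keep lowering.

Emit:
apply_moves --pt "0 0.009 0 0 0 0 0" --pt "0 0.018 0 0 0 0 0" --pt "0 0.027 0 0 0 0 0" --pt "0 0.036 0 0 0 0 0" --pt "0 0.044 0 0 0 0 0" --pt "0 0.05 0 0 0 0 0" --pt "0 0.055 0 0 0 0 0" --pt "0 0.058 0 0 0 0 0"

```text
clock: 10.5
ee_pos: [0.4425, -0.2317, 0.0765]
ee_rot: [-1.224, -1.184, 1.185]
ft_force: [1.1, -0.2, 0.6]
gripper_width: 0.0113
```

Emit:
apply_moves --pt "0 0.001 0 0 0 0 0" --pt "0 0.002 0 0 0 0 0" --pt "0 0.003 0 0 0 0 0" --pt "0 0.003 0 0 0 0 0"

```text
clock: 10.83
ee_pos: [0.4429, -0.2318, 0.0744]
ee_rot: [-1.225, -1.185, 1.185]
ft_force: [-0.8, -0.1, 0.0]
gripper_width: 0.0118
```

Emit:
apply_moves --pt "0 0.001 0 0 0 0 0" --pt "0 0.002 0 0 0 0 0" --pt "0 0.002 0 0 0 0 0"

```text
clock: 11.08
ee_pos: [0.4438, -0.2323, 0.0734]
ee_rot: [-1.227, -1.186, 1.184]
ft_force: [-1.1, 1.2, 9.1]
gripper_width: 0.0112
```

Floor contact (9 N) came at TCP z 0.0734, exactly as predicted. Release and withdraw.

Emit:
apply_moves --pt "0 -0.001 0 0 0 0 0.2" --pt "0 -0.001 0 0 0 0 0.3" --pt "0 -0.001 0 0 0 0 0.35" --pt "0 -0.001 0 0 0 0 0.35" --pt "0 -0.001 0 0 0 0 0.35"

```text
clock: 11.5
ee_pos: [0.4428, -0.2319, 0.0733]
ee_rot: [-1.225, -1.185, 1.185]
ft_force: [-0.1, -0.8, 0.8]
gripper_width: 0.03
```

Run:
```python
from h import *
f=grab_frame('wrist'); save(f,'w9.png')
plan([.443,-.2317,.18],-.032)
```

```text
clock 11.55 pos [ 0.4428 -0.2319  0.0733] w 0.0298 F [-0.   0.3  1.9]
shift [ 0.0002 -0.1067 -0.0002] turn [ 0.0001 -0.0011 -0.0001]
```

View pics/w9.png

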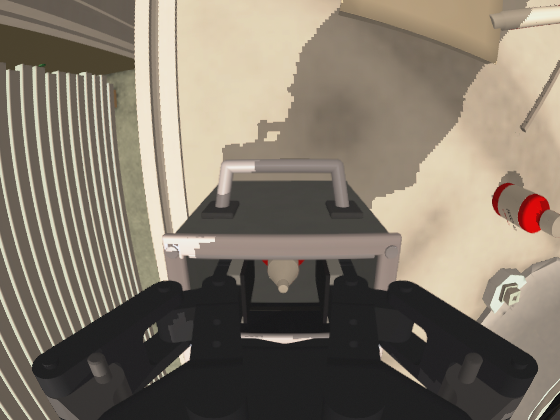

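The bottle (tip at (284,289)) stands upright between the opened fingers. Now I rise straight up.

Emit:
apply_moves --pt "0 -0.008 0 0 0 0 0.35" --pt "0 -0.022 0 0 0 0 0.35" --pt "0 -0.04 0 0 0 0 0.35" --pt "0 -0.058 0 0 0 0 0.35" --pt "0 -0.075 0 0 0 0 0.35" --pt "0 -0.1 0 0 0 0 0.35" --pt "0 -0.13 0 0 0 0 0.35" --pt "0 -0.15 0 0 0 0 0.35"

```text
clock: 12.22
ee_pos: [0.4428, -0.2322, 0.2259]
ee_rot: [-1.226, -1.185, 1.184]
ft_force: [0.5, -0.3, -0.2]
gripper_width: 0.0303
```

Run:
```python
from h import *
f=grab_frame('wrist'); save(f,'w10.png')
plan([.4346,-.0595,.22],0)
plan([.4346,-.0595,.0634],0)
```

```text
clock 12.27 pos [ 0.4443 -0.2331  0.2289] w 0.0297 F [ 1.7 -1.5  2.7]
shift [0.1732 0.0086 0.0156] turn [ 0.006  -0.0341 -0.0013]
clock 12.27 pos [ 0.4443 -0.2331  0.2289] w 0.0297 F [ 1.7 -1.5  2.7]
shift [0.1734 0.1652 0.0166] turn [ 0.006  -0.0341 -0.0013]
```

View pics/w10.png

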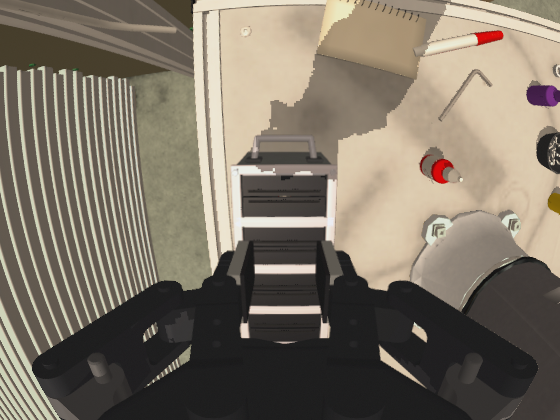

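The first cell's flaps have closed (cell at (285,198)). Now for the second bottle.

Emit:
apply_moves --pt "0.035 0 0.004 0 -0.01 0 0.35" --pt "0.07 0 0.008 0 -0.02 0 0.5" --pt "0.105 0 0.012 0 -0.034 0 0.6" --pt "0.14 0 0.0155 0 -0.034 0 0.6" --pt "0.173 0 0.0155 0 -0.034 0 0.6" --pt "0.173 0.02 0.0155 0 -0.034 0 0.6" --pt "0.173 0.04 0.0155 0 -0.034 0 0.6" --pt "0.173 0.04 0.0155 0 -0.034 0 0.6"

```text
clock: 12.93
ee_pos: [0.431, -0.0574, 0.181]
ee_rot: [-1.205, -1.208, 1.214]
ft_force: [-1.3, -0.5, -0.1]
gripper_width: 0.0513
```

Run:
```python
from h import *
np.set_printoptions(precision=4,suppress=True)
f=grab_frame('wrist'); save(f,'w11.png')
a=cv2.imread('pics/w11.png')[150:330,180:390]; cv2.imwrite('pics/w11c.png',cv2.resize(a,None,fx=3,fy=3,interpolation=cv2.INTER_CUBIC))
plan([.4346,-.0595,.0634],0)
print(proj(f,(.4346,-.0595,.082),True))
for d in spot_point('wrist','bottle_a_center'): print(d['p'],d['uv'],onz(f,d['uv'],.041,True))
```

```text
clock 12.98 pos [ 0.4316 -0.0582  0.1824] w 0.0508 F [-0.3 -0.6  0.6]
shift [-0.0012  0.119  -0.0035] turn [-0.0036  0.0012 -0.0005]
[281.0861 211.9734]
0.98 [496.4, 247.8] [0.4893 0.1722 0.041 ]
0.62 [462.9, 95.9] [0.3368 0.1068 0.041 ]
```

View pics/w11c.png

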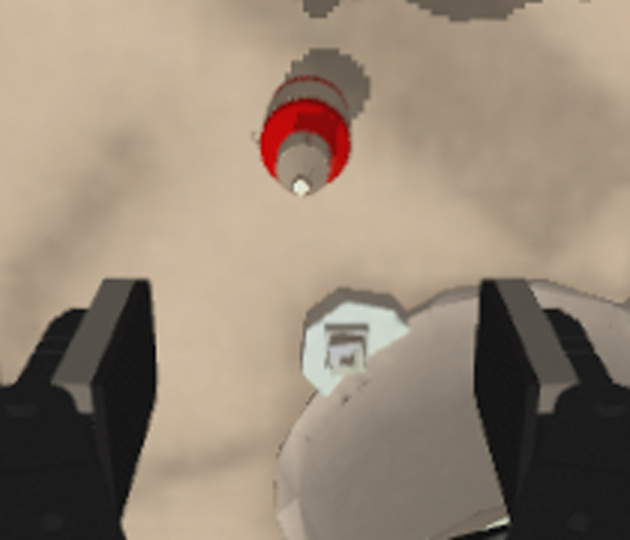

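Predicted and seen tip coincide at (281,212). Descending to the cap.

Emit:
apply_moves --pt "-0.001 0.02 -0.003 0 0 0 0.6" --pt "-0.001 0.045 -0.003 0 0 0 0.55" --pt "-0.001 0.07 -0.003 0 0 0 0.5" --pt "-0.001 0.09 -0.003 0 0 0 0.5" --pt "-0.001 0.105 -0.003 0 0 0 0.5" --pt "-0.001 0.115 -0.003 0 0 0 0.4" --pt "-0.001 0.115 -0.003 0 0 0 0.4" --pt "-0.001 0.115 -0.003 0 0 0 0.4"

```text
clock: 13.7
ee_pos: [0.4364, -0.0598, 0.0689]
ee_rot: [-1.209, -1.209, 1.209]
ft_force: [-0.1, -0.4, -0.3]
gripper_width: 0.0342
```

Run:
```python
from h import *
np.set_printoptions(precision=4,suppress=True)
f=grab_frame('wrist'); save(f,'w12.png')
plan([.4346,-.0595,.0634],0)
print(proj(f,(.4346,-.0595,.082),True))
```

```text
clock 13.75 pos [ 0.4367 -0.0597  0.0692] w 0.0343 F [0.1 0.7 0.1]
shift [0.0002 0.0058 0.0021] turn [0.0012 0.0004 0.0001]
[284.0751 278.6332]
```

View pics/w12.png

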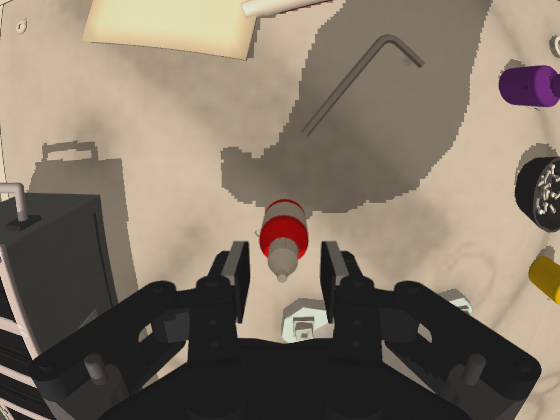

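The tip is at (282,279), where predicted; lower 6 mm more and grip.

Emit:
apply_moves --pt "0 0.004 0.002 0 0 0 0.4" --pt "0 0.006 0.002 0 0 0 0.4" --pt "0 0.006 0.002 0 0 0 0.4" --pt "0 0.006 0.002 0 0 0 0" --pt "0 0.006 0.002 0 0 0 0" --pt "0 0.006 0.002 0 0 0 0" --pt "0 0.006 0.002 0 0 0 0" --pt "0 0.006 0.002 0 0 0 0"

```text
clock: 14.42
ee_pos: [0.4344, -0.0594, 0.0627]
ee_rot: [-1.209, -1.211, 1.209]
ft_force: [-0.3, -0.5, 6.3]
gripper_width: 0.012
```

Emit:
apply_moves --pt "0 0 0 0 0 0 0"

```text
clock: 14.5
ee_pos: [0.4344, -0.0594, 0.0627]
ee_rot: [-1.209, -1.211, 1.209]
ft_force: [0.2, 0.3, 5.5]
gripper_width: 0.0118
```

Emit:
apply_moves --pt "0 -0.01 0 0 0 0 0" --pt "0 -0.035 0 0 0 0 0" --pt "0 -0.07 0 0 0 0 0" --pt "0 -0.105 0 0 0 0 0" --pt "-0.015 -0.14 0 0 0 0 0" --pt "-0.045 -0.157 0 0 0 0 0" --pt "-0.08 -0.157 0 0 0 0 0" --pt "-0.115 -0.157 0 0 0 0 0"

```text
clock: 15.17
ee_pos: [0.4347, -0.1753, 0.2215]
ee_rot: [-1.21, -1.215, 1.209]
ft_force: [0.7, -0.4, -0.7]
gripper_width: 0.0119
```

```bash
python3 -c "
from h import *
plan([.487,-.2331,.19],-.032)"
```

```text
clock 15.17 pos [ 0.4347 -0.1753  0.2215] w 0.0119 F [ 0.7 -0.4 -0.7]
shift [-0.058   0.0317 -0.052 ] turn [0.0039 0.0352 0.0006]
```

Emit:
apply_moves --pt "-0.03 0 -0.01 0 0.017 0 0" --pt "-0.058 0 -0.03 0 0.035 0 0" --pt "-0.058 0 -0.052 0 0.035 0 0" --pt "-0.058 0.015 -0.052 0 0.035 0 0" --pt "-0.058 0.03 -0.052 0 0.035 0 0" --pt "-0.058 0.03 -0.052 0 0.035 0 0" --pt "-0.058 0.03 -0.052 0 0.035 0 0"

```text
clock: 15.75
ee_pos: [0.4854, -0.2322, 0.1892]
ee_rot: [-1.224, -1.183, 1.185]
ft_force: [-0.2, -0.6, -0.7]
gripper_width: 0.0117
```

Run:
```python
from h import *
f=grab_frame('wrist'); save(f,'w13.png')
a=cv2.imread('pics/w13.png')[100:320,150:420]; cv2.imwrite('pics/w13c.png',cv2.resize(a,None,fx=2.5,fy=2.5,interpolation=cv2.INTER_CUBIC))
plan([.487,-.2331,.1507],-.032)
for P in [(-106,-35),(-106,35),(-70,-35),(-70,35),(-62,-35),(-62,35)]:
    a,b=np.array(P)/1e3; c,s=np.cos(-.032),np.sin(-.032)
    print((proj(f,(.531+c*a-s*b,-.2345+s*a+c*b,.106),True)-[150,100])*2.5)
```

```text
clock 15.8 pos [ 0.4859 -0.2324  0.1899] w 0.0118 F [ 0.3  0.6 -0.6]
shift [-0.0007  0.0392 -0.0011] turn [-0.0004 -0.0023 -0.0001]
[199.2359388   67.58976916]
[461.65833146  66.41677908]
[203.42328932 199.06360011]
[458.66445829 198.09540386]
[204.62335665 227.36907751]
[457.7441314  226.44512065]
```

View pics/w13c.png

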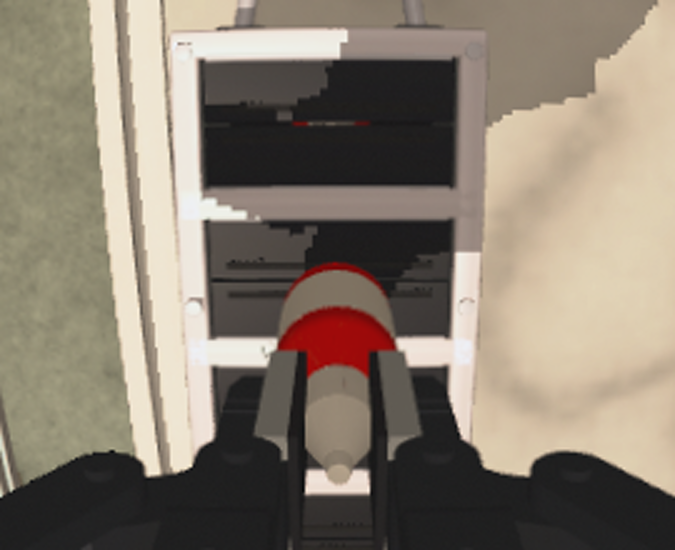

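Emit:
apply_moves --pt "-0.0005 0.008 0 0 0 0 0" --pt "-0.0005 0.016 0 0 0 0 0" --pt "-0.0005 0.023 0 0 0 0 0" --pt "-0.0005 0.028 0 0 0 0 0" --pt "-0.0005 0.032 0 0 0 0 0" --pt "-0.0005 0.035 0 0 0 0 0" --pt "-0.0005 0.037 0 0 0 0 0" --pt "-0.0005 0.038 0 0 0 0 0"

```text
clock: 16.47
ee_pos: [0.4861, -0.2328, 0.151]
ee_rot: [-1.225, -1.184, 1.184]
ft_force: [-0.3, -0.1, 0.5]
gripper_width: 0.0115
```

Emit:
apply_moves --pt "0 0.003 0 0 0 0 0" --pt "0 0.006 0 0 0 0 0" --pt "0 0.008 0 0 0 0 0" --pt "0 0.008 0 0 0 0 0"

```text
clock: 16.8
ee_pos: [0.4859, -0.2327, 0.1428]
ee_rot: [-1.225, -1.184, 1.184]
ft_force: [-0.1, -0.1, -0.7]
gripper_width: 0.0115
```

Run:
```python
from h import *
f=grab_frame('wrist'); save(f,'w14.png')
a=cv2.imread('pics/w14.png')[120:340,150:420]; cv2.imwrite('pics/w14c.png',cv2.resize(a,None,fx=2.5,fy=2.5,interpolation=cv2.INTER_CUBIC))
plan([.486,-.2327,.0727],-.032)
```

```text
clock 16.85 pos [ 0.486  -0.2328  0.143 ] w 0.0122 F [ 1.  -0.3 -0.5]
shift [ 0.      0.0703 -0.    ] turn [-0.0004 -0.0021  0.0001]
```

View pics/w14c.png

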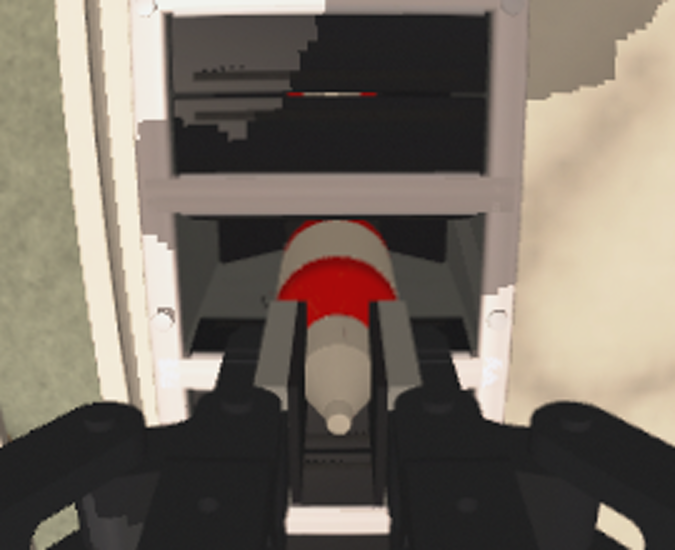

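The second cell is empty too: the bottle hangs 26 mm in, with no resistance and its flaps swung down. Lowering.

Emit:
apply_moves --pt "0 0.009 0 0 0 0 0" --pt "-0.0005 0.018 0 0 0 0 0" --pt "-0.0005 0.027 0 0 0 0 0" --pt "-0.0005 0.036 0 0 0 0 0" --pt "-0.0005 0.046 0 0 0 0 0" --pt "-0.0005 0.055 0 0 0 0 0" --pt "-0.0005 0.062 0 0 0 0 0" --pt "-0.0005 0.067 0 0 0 0 0"

```text
clock: 17.52
ee_pos: [0.4857, -0.2332, 0.0751]
ee_rot: [-1.224, -1.183, 1.184]
ft_force: [-0.3, -0.3, -0.7]
gripper_width: 0.0117
```

Emit:
apply_moves --pt "0 0.001 0 0 0 0 0" --pt "0 0.002 0 0 0 0 0" --pt "0 0.003 0 0 0 0 0" --pt "0 0.003 0 0 0 0 0"

```text
clock: 17.85
ee_pos: [0.4863, -0.2334, 0.0735]
ee_rot: [-1.226, -1.184, 1.184]
ft_force: [0.6, -1.1, -0.7]
gripper_width: 0.0119
```

Emit:
apply_moves --pt "0 0.001 0 0 0 0 0" --pt "0 0.002 0 0 0 0 0" --pt "0 0.002 0 0 0 0 0"

```text
clock: 18.1
ee_pos: [0.4871, -0.2339, 0.0727]
ee_rot: [-1.227, -1.186, 1.183]
ft_force: [-1.0, 0.3, 10.7]
gripper_width: 0.0117
```

Floor contact (10.7 N) again at the predicted height. Release and check.

Emit:
apply_moves --pt "0 -0.001 0 0 0 0 0.2" --pt "0 -0.001 0 0 0 0 0.3" --pt "0 -0.001 0 0 0 0 0.35" --pt "0 -0.001 0 0 0 0 0.35" --pt "0 -0.001 0 0 0 0 0.35"

```text
clock: 18.52
ee_pos: [0.4863, -0.2342, 0.0726]
ee_rot: [-1.227, -1.184, 1.184]
ft_force: [-0.5, -3.7, 4.1]
gripper_width: 0.0298
```

Run:
```python
from h import *
f=grab_frame('wrist'); save(f,'w15.png')
plan([.486,-.2327,.22],-.032)
```

```text
clock 18.57 pos [ 0.4863 -0.2342  0.0726] w 0.0297 F [ 0.3 -4.4  3.8]
shift [ 0.0013 -0.1474  0.0003] turn [ 0.0008 -0.0026 -0.0011]
```

View pics/w15.png

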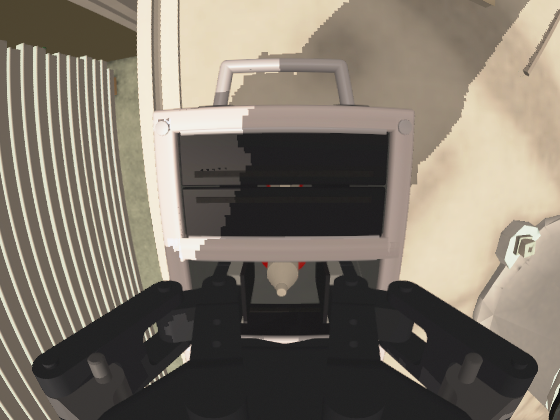

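Bottle upright (tip (282,292)), released; a finger grazes something at 4 N, so narrow slightly and rise.

Emit:
apply_moves --pt "-0.0005 -0.001 0 0 0 0 0.3" --pt "-0.0005 -0.006 0 0 0 0 0.3" --pt "-0.0005 -0.02 0 0 0 0 0.3" --pt "-0.0005 -0.038 0 0 0 0 0.3" --pt "-0.0005 -0.056 0 0 0 0 0.3" --pt "-0.0005 -0.08 0 0 0 0 0.3" --pt "-0.0005 -0.115 0 0 0 0 0.3" --pt "-0.0005 -0.15 0 0 0 0 0.3"

```text
clock: 19.23
ee_pos: [0.4852, -0.2329, 0.2231]
ee_rot: [-1.222, -1.183, 1.185]
ft_force: [0.0, 0.2, -0.4]
gripper_width: 0.0256
```

Emit:
apply_moves --pt "0 -0.03 0.03 0 0 0 0.3" --pt "0 -0.04 0.06 0 0 0 0.3" --pt "0 -0.04 0.08 0 0 0 0.3" --pt "0 -0.04 0.08 0 0 0 0.3" --pt "0 -0.04 0.08 0 0 0 0.3"

```text
clock: 19.65
ee_pos: [0.4056, -0.2304, 0.2628]
ee_rot: [-1.225, -1.186, 1.182]
ft_force: [0.5, 0.7, 0.1]
gripper_width: 0.0256
```

Run:
```python
from h import *
f=grab_frame('wrist'); save(f,'w16.png'); s=grab_frame('scene');save(s,'s16.png');t=grab_frame('top');save(t,'t16.png')
a=cv2.imread('pics/w16.png')[120:340,180:400]; cv2.imwrite('pics/w16c.png',cv2.resize(a,None,fx=2.7,fy=2.7,interpolation=cv2.INTER_CUBIC))
plan([.4,-.2327,.26],-.032)
for c,ff,z in (('scene',s,0),('top',t,0)):
  for q in ('tape','parts_cup'):
    for d in spot_point(c,q): print(c,q,round(d['p'],2),onz(ff,d['uv'],0))
```

```text
clock 19.8 pos [ 0.4069 -0.2306  0.2621] w 0.0258 F [ 0.8  0.9 -0.5]
shift [-0.0024  0.0021  0.0068] turn [-0.0004 -0.0009  0.    ]
scene parts_cup 0.81 [0.41345911 0.14074141 0.        ]
top tape 0.84 [ 0.79028924 -0.13736241  0.        ]
top parts_cup 0.84 [0.40761585 0.13011853 0.        ]
```

View pics/w16c.png

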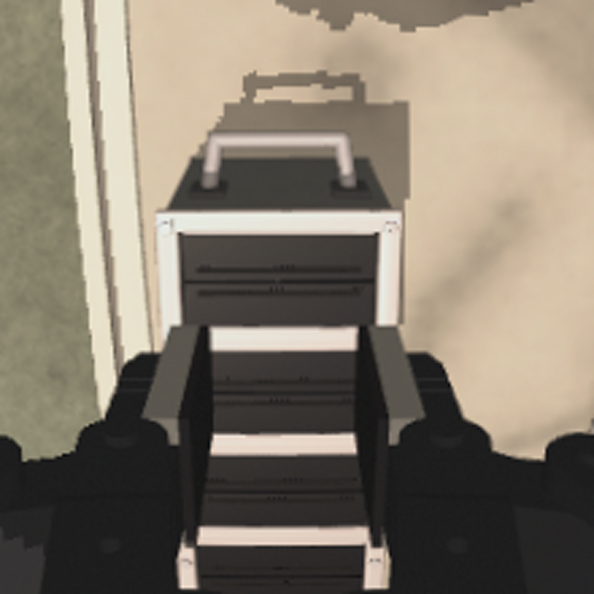

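View pics/s16.png

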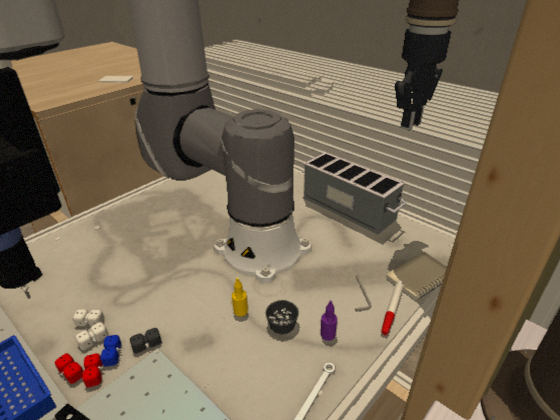

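The crate's flaps are all level and shut, the hand is clear of everything, and the cup, tape and look-alikes are where they were. Handing in.

```bash
python3 -c "
from h import *
print(job_done(), state()['clock'])"
```

```text
the job is handed in; nothing more can be done
the job is handed in; nothing more can be done
```

I put both red, white-capped bottles in the crate, one in each of the two cells nearest the robot. Both cells turned out to be empty, so I never met a taken one. I handed the job in shortly after clock 19.8 s; no verdict was given.

- **Standing on the floor:** each bottle met firm floor contact (9.1 N and 10.7 N) at the height predicted from its grasp. Before backing out, the wrist view showed each bottle upright between the open fingers.
- **Flaps and hand:** in the last wrist picture the flaps I could see were level and shut, including both used cells. The far cell was partly out of view there, and in the scene picture the lid looked closed all along. The hand was clear at z 0.26, with wrist force about 1 N.
- **Other things on the bench:** the tape measured within about 2 mm of its starting place. The cup measured within 2 mm in the scene view. The top view had it about 12 mm off, which I take as detector scatter, since the arm never came near it. The yellow and purple look-alikes were not touched.

**Off or disagreeing:**
- My first grip on bottle A looked doubtful, so I redid it. The gripper read about 11.5 mm on the 14 mm cap every time, yet both bottles held.
- The cameras disagreed on the crate's position by several millimetres (up to about 7 mm in y). I went with the wrist view, and the bottles went in without resistance.
- When I released the second bottle, a finger grazed the inside of the cell at about 4 N. I narrowed the fingers slightly before rising.

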